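# Assemble the square tower and the domed rotunda of a model town

### The arm

A 6-joint arm with a two-finger parallel gripper is mounted at the origin on the work surface. World frame = base frame: x ahead of the robot, y to its left, z up, the work surface at z = 0. Lengths are in m, angles in rad, forces in N, time in s.
With the tool pointing down it reaches from about 0.425 to 0.95 m from the base axis. Payload 3.5 kg.
Tool frame: the origin (TCP) lies midway between the tips of the shut fingers; the grasp point (between the pads) lies 19 mm behind it (robot.grasp_offset is the z of the grasp point in the tool frame, in m); z points along the fingers, y is the direction in which the jaws open and shut (so a half turn about z gives the same grasp; the last joint's range is limited). The gripper opens to 85 mm and grips with 20 to 120 N. Pads are 22 mm wide; open, the fingers measure 114 mm over their backs; the gripper's body (76 mm by 85 mm) begins 54 mm behind the grasp point. The pads swing forward as they close: fully open they stand 13 mm farther back than shut.
Start: joints at [-1.329, 0.286, 1.577, -0, 1.279, -0.15], TCP at [0.258, -0.624, 0.231] pointing down, gripper open.
Joint ranges: [-2.77, 2.77], [-0.9, 2.22], [0.21, 2.48], [-1.53, 4.67], [0.24, 2.81], [-2.84, 2.84]. Speed limits (rad/s): [2.79, 2.79, 3.14, 3.14, 3.14, 3.14].

### API

Orientations are given as a unit quaternion [x, y, z, w].
In Python, from cell import get_obs, vision, robot gives the robot as it stands.
- The arm moves only by the tool servo_tool, never from a script. Its argument "targets" is text: rows parted by semicolons, each of 7 numbers parted by spaces: the shift along the tool's x, y, z in m, then the turn, a rotation vector about the tool's x, y, z in rad, then the finger opening in m, from 0 to 0.0854. In form: tx ty tz rx ry rz grip; .... A call has 1 to 5 rows; each row is the pose to reach, as a shift and turn from the pose commanded when the call began, along the tool's axes at that moment; what a row does not reach only later rows make up. A row lasts 1/8 s, in which the tool goes at most 62.5 mm and 10.7 degrees, less where a joint would pass 70% of its speed; a pose out of reach is approached as far as the arm can. A call with a gripper value outside its range is refused whole. The fingers move at their own pace and stop on an object; the grip force is fixed at half the most. Time passes only in rows, so rows that repeat a pose let the fingers close. It gives the time, the measured TCP pose, the force and the opening at its end, in the units of the state.
- get_obs(): the state, without advancing time (a new reading comes with each control period).
- vision.get_image(name): name is "side" or "top"; returns (picture, depth): 480x640x3 uint8, red, green, blue; 480x640 float32, m along the optical axis (not along the pixel's ray), 0 where there is no reading.
- vision.camera_model(name): a dict with "K" (3x3 intrinsics, pixels), "R" (3x3) and "t" (3): a world point X has camera coordinates R X + t. Camera axes: x right, y down, z forward; pixel columns grow to the right and rows downward; lengths in m; the calibration is good to about 2 mm. A picture is of the moment at which its call begins. camera_model takes no time and is no camera call.
- robot.job_done(): hands the job in, once; it reports no verdict.
The state is a dict: "time": time; "q": joint angles; "qvel": joint speeds; "joint_efforts": joint torques, N m; "tcp_pos": TCP position; "orientation": TCP orientation; "wrist_force": force on the tool from outside, world axes, zero at the start; "moment": the same for the moment, N m; "grip_width": opening from 0.0 (shut) to 1.0 (fully open).
Only numpy, scipy, OpenCV 4.12 (cv2) and the standard library are available. Lean on these libraries where they do the work, as an engineer would, in place of code of your own. Each camera call takes 0.05 s, during which the arm holds its last target. There are 200 camera calls.

### The job

Put the two model buildings together on their empty plinths. On the square plinth build the tower: the large square storey first, the smaller square storey on it, and the pyramid roof on top, all centred and squared up with the plinth. On the round plinth build the rotunda: the round drum, centred, with the dome centred on it; let go of everything, and do not disturb the jar, the tub or the little palm tree.

Things in the scene. Friction and masses are not known exactly. Their poses are not given: they have to be found in the camera images.
- lower_center (a point): The large square storey: a solid off-white plaster block, 58 x 58 mm and 48 mm high, flat top and bottom, two small dark windows on each of its four like sides. It stands upright on the table. This point is its centre, 24 mm above its underside; x and y are square to its sides, z up. Goes on the square plinth.
- upper_center (a point): The smaller square storey: a solid off-white plaster block, 44 x 44 mm and 42 mm high, windows on all four like sides, standing upright. This point is its centre, 21 mm above its underside; x and y square to its sides, z up. Goes on the large square storey.
- roof_center (a point): The tower's roof: square terracotta eaves slab 54 x 54 x 8 mm, a four-sided pyramid above it up to 30 mm, and on that a plain off-white square turret, 24 x 24 mm, from 30 to 64 mm above the underside, which is the part to grip (sides parallel to the eaves). It stands upright. This point is on its axis half-way up, 32 mm above its underside; x and y square to its sides, z up. The flat underside goes on the smaller square storey.
- drum_center (a point): The rotunda's drum: a solid upright off-white plaster cylinder, 58 mm in diameter and 46 mm high, flat top and bottom, with a ring of narrow dark windows. This point is its centre, 23 mm above its underside; z up. Goes on the round plinth.
- dome_center (a point): The rotunda's dome: terracotta, with a round rim 66 mm in diameter and 6 mm high, a dome above it up to 31 mm, and on that a plain off-white round turret 18 mm in diameter, from 31 to 64 mm above the underside, which is the part to grip. It stands upright. This point is on its axis half-way up, 32 mm above its underside; z up. The flat underside goes on the drum.
- square_top (a point): The square plinth: a dark wooden slab fixed to the table, 90 x 90 mm, 12 mm thick. This point is the centre of its flat top; x and y are square to its sides, z up.
- round_top (a point): The round plinth: a dark wooden disc fixed to the table, 90 mm in diameter, 12 mm thick. This point is the centre of its flat top.
- jar: Bystander: a closed greenish glass jar with black cap, 60 mm in diameter, 110 mm high, loose. Origin at the centre of its underside. Leave it where it is.
- tub: Bystander: a white open bowl-shaped plastic tub, 90 mm across the rim, 45 mm high, loose. Origin at the centre of its underside. Leave it where it is.
- palm: Bystander: a little model palm tree on a round cork foot 56 mm in diameter, green crown about 95 mm across, 107 mm high, loose. Origin at the centre of its underside. Leave it where it is.
Things that resemble listed ones, but are neither listed nor needed, are in the scene too. What is shaped like the part that bears lower_center but purple, turquoise or yellow is not meant.

How it is judged:
By the outcome, as a careful person would: the job done as asked, in the order asked, and still so for the second after the job is handed in, with the robot touching nothing.
It also fails if it takes over 128 s, if anything falls off the work surface, if the arm or the gripper's body presses on something with over 40 N, if the wrist force passes 120 N, or if a joint passes its speed limit or range.

## Working session

There is one attempt and no reset: what is moved stays moved. The work goes in short steps, Python scripts to look and compute and a tool call to move; the robot and the scene stay as the last step left them, time stands still between calls to the robot, and variables do not carry over. Pictures are saved under pics/ and viewed, about 12 in all and at most 16, crops included, and the job is handed in when it is done.

Besides the shell and the picture viewer there is one more tool, called after "Emit:" as name(argument=value, ...), one argument or row to a line, values as JSON. servo_tool: Moves the arm, as the interface text tells. Its arguments: {"type":"object","properties":{"targets":{"type":"string"}},"required":["targets"]}

```bash
ls; mkdir -p pics; python3 - <<'E'
from cell import get_obs, vision, robot
import cv2, numpy as np
print(get_obs())
print(robot.grasp_offset)
for n in("top","side"):
    p,d=vision.get_image(n); cv2.imwrite(f"pics/{n}0.png",p[:,:,::-1]); np.savez(f"pics/{n}0.npz",p=p,d=d)
    m=vision.camera_model(n); print(n,m, -m["R"].T@m["t"])
E
```

```text
pics
{'time': 0.0, 'q': array([-1.32898728e+00,  2.87188589e-01,  1.57818358e+00,  1.91993924e-05,
        1.27858491e+00, -1.49978001e-01]), 'qvel': array([ 3.24511323e-04, -3.31973587e-04, -1.08253524e-03, -2.14075679e-04,
       -8.81400318e-06, -1.93952001e-04]), 'joint_efforts': array([-1.66836140e-03, -4.05985272e+01, -2.92629218e+01, -2.22213066e-04,
        5.75344136e-03,  8.64989914e-06]), 'tcp_pos': array([ 0.25762904, -0.62319154,  0.22992833]), 'orientation': array([ 9.80873998e-01,  1.94640186e-01, -4.50830072e-05, -1.18138771e-03]), 'wrist_force': array([ 0.40275071,  0.04050109, -0.71330349]), 'moment': array([0.01304516, 0.05134993, 0.01878344]), 'grip_width': 0.9980947203593871}
-0.0187
top {'K': array([[506.54312591,   0.        , 312.88182495],
       [  0.        , 506.54312591, 238.00182615],
       [  0.        ,   0.        ,   1.        ]]), 'R': array([[ 2.82014110e-02, -9.99593321e-01,  4.22756672e-03],
       [-9.90517667e-01, -2.85137509e-02, -1.34393887e-01],
       [ 1.34459776e-01, -3.97382268e-04, -9.90918973e-01]]), 't': array([-0.0259118 ,  0.55315901,  1.11453848])} [ 0.39878392 -0.00968573  1.17886806]
side {'K': array([[505.96374981,   0.        , 324.97731659],
       [  0.        , 505.96374981, 239.00810597],
       [  0.        ,   0.        ,   1.        ]]), 'R': array([[-0.9886503 , -0.14913315, -0.01816305],
       [-0.09546506,  0.71696882, -0.69053756],
       [ 0.11600438, -0.68096623, -0.72306844]]), 't': array([0.54276697, 0.09671714, 1.09401535])} [0.41892925 0.75658888 0.86769309]
```

View pics/top0.png

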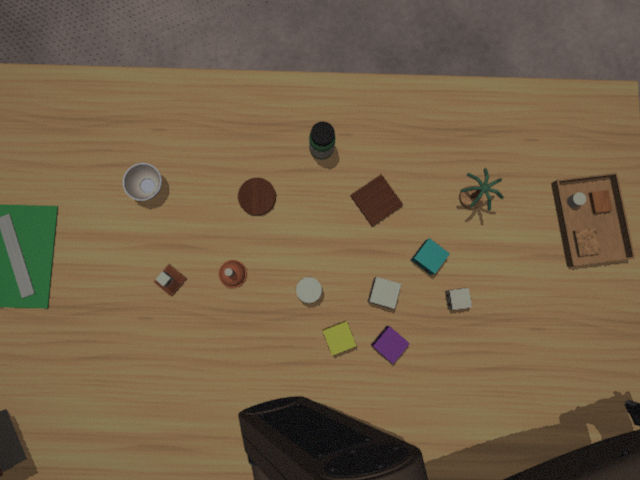

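View pics/side0.png

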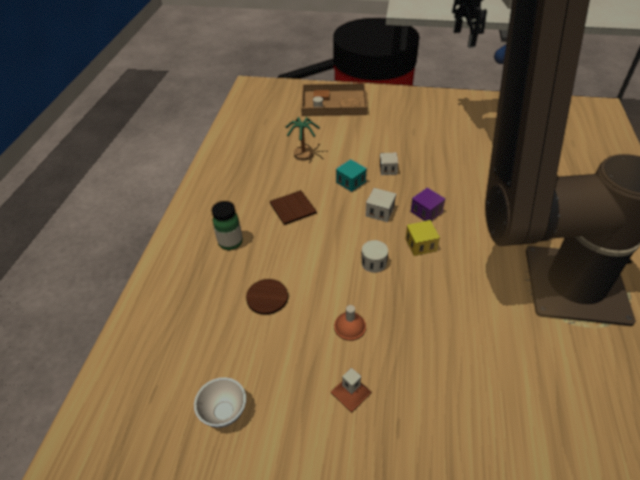

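Top view: lower (385,293), upper (459,299), drum (309,291), dome (232,273), roof (171,280), round plinth (257,197), square plinth (377,201), jar (322,140), tub (143,182) and palm (483,190). The purple, yellow and turquoise blocks are decoys. The side view agrees.

```bash
cat > h.py <<'E'
import numpy as np, cv2
from scipy.spatial.transform import Rotation as Ro
from cell import get_obs, vision, robot
def ray(n,uv,z):
    m=vision.camera_model(n); uv=np.atleast_2d(uv).astype(float)
    d=np.c_[uv,np.ones(len(uv))]@np.linalg.inv(m["K"]).T@m["R"]; c=-m["R"].T@m["t"]
    return (c+d*((z-c[2])/d[:,2])[:,None])[:,:2]
def cloud(n,d):
    m=vision.camera_model(n); v,u=np.mgrid[:480,:640]
    P=np.stack([u*d,v*d,d],-1)@np.linalg.inv(m["K"]).T
    return (P-m["t"])@m["R"]
def blob(mask,uv,r=30):
    mm=np.zeros_like(mask,np.uint8); u,v=uv; mm[v-r:v+r,u-r:u+r]=mask[v-r:v+r,u-r:u+r]
    n,l,s,c=cv2.connectedComponentsWithStats(mm,connectivity=4)
    k=1+np.argmax(s[1:,4]); cs,_=cv2.findContours((l==k).astype(np.uint8),cv2.RETR_EXTERNAL,cv2.CHAIN_APPROX_NONE)
    return max(cs,key=len)[:,0,:], s[k,4]
def fit(n,mask,uv,z,r=30):
    c,a=blob(mask,uv,r); X=ray(n,c,z)
    R=cv2.minAreaRect((X*1000).astype(np.float32)); (cx,cy),cr=cv2.minEnclosingCircle((X*1000).astype(np.float32))
    return dict(rect=np.round(R[0],1),size=np.round(R[1],1),ang=round(R[2],1),circ=np.round([cx,cy,cr],1),area=int(a))
def go(x,y,z,jaw):
    """tool-frame shift/turn to TCP (mm world) with jaw axis at angle jaw (deg, world), tool down"""
    o=get_obs(); R0=Ro.from_quat(o["orientation"]); p=o["tcp_pos"]
    best=None
    for k in (-360,-180,0,180,360):
        a=np.radians(jaw+k); yv=np.array([np.cos(a),np.sin(a),0]); zv=np.array([0,0,-1.]); xv=np.cross(yv,zv)
        rv=(R0.inv()*Ro.from_matrix(np.c_[xv,yv,zv])).as_rotvec()
        if best is None or np.linalg.norm(rv)<np.linalg.norm(best): best=rv
    t=R0.inv().apply(np.array([x,y,z])/1000-p)
    print("t",np.round(p*1000,1),"q6 %.2f F"%o["q"][5],np.round(o["wrist_force"],1),"grip %.3f"%o["grip_width"],"MOVE",np.round(t,4),np.round(best,4),"deg %.1f"%np.degrees(np.linalg.norm(best)),"time",o["time"])
E
python3 - <<'E'
from h import *
f=np.load("pics/top0.npz"); p,d=f["p"],f["d"]; hsv=cv2.cvtColor(p,cv2.COLOR_RGB2HSV); Z=cloud("top",d)[...,2]
sat,val,hue=hsv[...,1].astype(int),hsv[...,2].astype(int),hsv[...,0].astype(int)
print("table z",np.median(Z[230:260,300:330]))
for k,uv,zt in (("lower",(385,293),48),("upper",(459,299),42),("drum",(309,291),46)):
    u,v=uv; print(k,"hsv",hsv[v,u],"z",Z[v,u])
    w=(sat<70)&(val>110); print(" col",fit("top",w,uv,zt/1e3,22)); print(" col&z",fit("top",w&(Z>zt/1e3-.008),uv,zt/1e3,22))
for k,uv,z in (("roof",(171,280),8),("dome",(232,273),6),("sq",(377,201),12),("rd",(257,197),12)):
    u,v=uv; print(k,"hsv",hsv[v+9,u],hsv[v,u-9],"table",hsv[v+40,u],"z",Z[v,u])
    if z==12: w=val<110
    else: w=((hue<9)|(hue>170))&(sat>110)
    c,_=blob(w,uv); h=cv2.convexHull(c)[:,0]; X=(ray("top",h,z/1e3)*1000).astype(np.float32)
    print(" ",cv2.minAreaRect(X),cv2.minEnclosingCircle(X))
for k,uv in(("roof",(164,279)),("dome",(229,272))):
    print(k,"turret",fit("top",(sat<70)&(val>110),uv,.064,12))
im=p[230:320,140:480]; cv2.imwrite("pics/c1.png",cv2.resize(im[:,:,::-1],None,fx=2.35,fy=2.35,interpolation=cv2.INTER_CUBIC))
E
```

```text
table z -0.00010831858982762756
lower hsv [ 32  25 141] z 0.048536786548299266
 col {'rect': array([ 435.5, -174.3]), 'size': array([58.4, 58.5]), 'ang': 74.8, 'circ': array([ 435.9, -173.8,   39.2]), 'area': 679}
 col&z {'rect': array([ 434.6, -173.5]), 'size': array([57.2, 57. ]), 'ang': 75.6, 'circ': array([ 435.2, -173.3,   38.8]), 'area': 657}
upper hsv [ 28  28 138] z 0.043546310728044706
 col {'rect': array([ 426.9, -343.3]), 'size': array([44.6, 44.3]), 'ang': 9.1, 'circ': array([ 426.4, -343.2,   29.5]), 'area': 397}
 col&z {'rect': array([ 426.1, -342.6]), 'size': array([43.1, 42.4]), 'ang': 9.1, 'circ': array([ 425.3, -343.3,   28.8]), 'area': 372}
drum hsv [ 36  25 144] z 0.04667975694920378
 col {'rect': array([436.7,  -3.6]), 'size': array([55.4, 55.7]), 'ang': 1.6, 'circ': array([436.4,  -3.5,  29.1]), 'area': 536}
 col&z {'rect': array([435.6,  -3.7]), 'size': array([53.2, 55.7]), 'ang': 1.6, 'circ': array([435.8,  -3.1,  28.6]), 'area': 510}
roof hsv [ 10 161  65] [ 32  26 140] table [ 16 110 137] z 0.04628818093298746
  ((456.9568176269531, 303.6722106933594), (33.8
[... 417 characters left out ...]
 0.015947782916187335
  ((650.7850341796875, -157.09417724609375), (94.48239135742188, 93.50337219238281), 36.25483703613281) ((651.91064453125, -155.94918823242188), 63.60551071166992)
rd hsv [ 10 140  73] [  9 155  66] table [ 17 113 138] z 0.010527950239705505
  ((651.9268188476562, 124.00257873535156), (88.72854614257812, 89.48453521728516), 1.6785764694213867) ((651.3750610351562, 124.77263641357422), 47.33917236328125)
roof turret {'rect': array([451.6, 317.8]), 'size': array([23.8, 23.1]), 'ang': 52.7, 'circ': array([452. , 317.3,  15.4]), 'area': 117}
dome turret {'rect': array([470.4, 174.4]), 'size': array([15.5, 13.2]), 'ang': 2.9, 'circ': array([470.4, 174. ,   8.1]), 'area': 45}
```

```bash
python3 - <<'E'
from h import *
f=np.load("pics/top0.npz"); g=np.load("pics/side0.npz")
def ch(p): return [x.astype(int) for x in cv2.split(cv2.cvtColor(p,cv2.COLOR_RGB2HSV))]
H,S,V=ch(f["p"]); w=(H<13)&(S>125)
for k,uv,z in (("roof",(171,280),8),("dome",(232,273),6)):
    c,_=blob(w,uv,22); X=(ray("top",cv2.convexHull(c)[:,0],z/1e3)*1000).astype(np.float32); print("top",k,cv2.minAreaRect(X),cv2.minEnclosingCircle(X))
H,S,V=ch(g["p"]); Z=cloud("side",g["d"])[...,2]
for k,uv,z,w,r in (("lower",(381,200),48,(S<75)&(V>110)&(Z>.042),20),("upper",(389,158),42,(S<75)&(V>110)&(Z>.036),15),("drum",(375,249),46,(S<75)&(V>110)&(Z>.04),20),
  ("sq",(293,207),12,V<90,35),("rd",(267,296),12,V<90,35),("roof",(351,391),8,(H<13)&(S>125),30),("dome",(350,325),6,(H<13)&(S>125),25)):
    c,_=blob(w,uv,r); X=(ray("side",cv2.convexHull(c)[:,0],z/1e3)*1000).astype(np.float32); print("side",k,np.round(cv2.boxPoints(cv2.minAreaRect(X)).mean(0),1),cv2.minAreaRect(X)[1:],np.round(cv2.minEnclosingCircle(X)[0],1))
go(435,-174,150,75)
go(435,-174,150,-15)
E
```

```text
top roof ((451.0360412597656, 316.5474548339844), (53.286399841308594, 53.37623596191406), 52.95601272583008) ((451.3594970703125, 317.1991271972656), 35.83370590209961)
top dome ((469.830810546875, 174.51947021484375), (62.4344482421875, 65.00707244873047), 1.6382685899734497) ((469.2371520996094, 174.23243713378906), 33.3695068359375)
side lower [ 437. -169.] ((58.63261032104492, 57.177894592285156), 75.52105712890625) [ 436.5 -168.2]
side upper [ 429.6 -337.4] ((42.97161865234375, 43.325531005859375), 7.235541343688965) [ 428.4 -337.6]
side drum [438.1   0.9] ((55.158695220947266, 53.54226303100586), 7.592182159423828) [437.9   0.6]
side sq [ 652.8 -147.6] ((88.63286590576172, 95.2104263305664), 36.09804153442383) [ 653.6 -147.8]
side rd [653.1 133.1] ((85.18782043457031, 90.83660125732422), 11.549062728881836) [653.9 132.9]
side roof [453.2 322.3] ((52.605281829833984, 52.56376647949219), 53.50923538208008) [453.2 322.5]
side dome [470.8 178.1] ((60.78761291503906, 62.44770050048828), 7.839615345001221) [471.2 178. ]
t [ 257.6 -623.3  230.1] q6 -0.15 F [ 0.  -0.1 -0. ] grip 0.999 MOVE [ 0.3355 -0.3473  0.0809] [-2.100e-03  4.000e-04  6.536e-01] deg 37.4 time 0.1
t [ 257.6 -623.3  230.1] q6 -0.15 F [ 0.  -0.1 -0. ] grip 0.999 MOVE [ 0.3355 -0.3473  0.0809] [-0.0018 -0.0012 -0.9172] deg 52.6 time 0.1
```

View pics/c1.png

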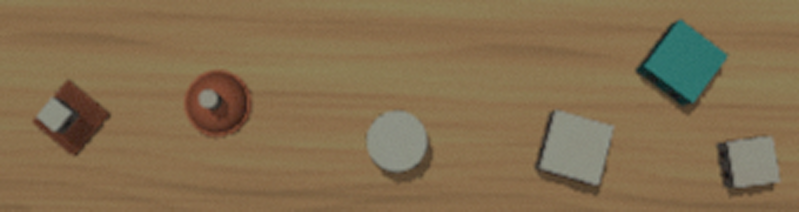

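Emit:
servo_tool(
  targets="0.3355 -0.3473 0.08 0 0 0.6536 0.0854;0.3355 -0.3473 0.08 0 0 0.6536 0.0854;0.3355 -0.3473 0.08 0 0 0.6536 0.0854;0.3355 -0.3473 0.08 0 0 0.6536 0.0854;0.3355 -0.3473 0.08 0 0 0.6536 0.0854",
)

```text
time: 0.72
tcp_pos: [0.3713, -0.335, 0.1795]
orientation: [0.991, -0.131, -0.0, -0.0]
wrist_force: [0.9, -0.3, 0.5]
grip_width: 1.0
```

```bash
python3 -c "
from h import *
go(436,-172,90,75)"
```

```text
t [ 371.3 -335.   179.5] q6 0.90 F [ 0.9 -0.3  0.5] grip 1.000 MOVE [ 0.0202 -0.1741  0.0896] [-0.0005  0.0002 -0.0011] deg 0.1 time 0.725
```

Emit:
servo_tool(
  targets="0.0202 -0.174 0.089 0 0 0 0.0854;0.0202 -0.174 0.089 0 0 0 0.0854;0.0202 -0.174 0.089 0 0 0 0.0854;0.0202 -0.174 0.089 0 0 0 0.0854;0.0202 -0.174 0.089 0 0 0 0.0854",
)

```text
time: 1.35
tcp_pos: [0.4356, -0.1739, 0.091]
orientation: [0.992, -0.13, -0.0, 0.0]
wrist_force: [1.1, 0.1, 0.9]
grip_width: 0.999
```

```bash
python3 -c "
from h import *
go(436,-172,4,75)
for n in ('top','side'):
  p,_=vision.get_image(n); cv2.imwrite(f'pics/{n}1.png',p[:,:,::-1])
a=cv2.imread('pics/top1.png')[220:380,300:500];b=cv2.imread('pics/side1.png')[120:280,280:480]
cv2.imwrite('pics/c2.png',cv2.resize(np.hstack([a,b]),None,fx=2,fy=2))
go(436,-172,4,75)"
```

```text
t [ 435.6 -173.9   91. ] q6 1.23 F [1.1 0.1 0.9] grip 0.999 MOVE [-0.     -0.0019  0.087 ] [0.0001 0.0007 0.0016] deg 0.1 time 1.35
t [ 436.1 -175.6   92.2] q6 1.23 F [ 0.2 -0.1  0.2] grip 1.000 MOVE [-0.0012 -0.0035  0.0882] [ 0.001  -0.0017 -0.0009] deg 0.1 time 1.45
```

View pics/c2.png

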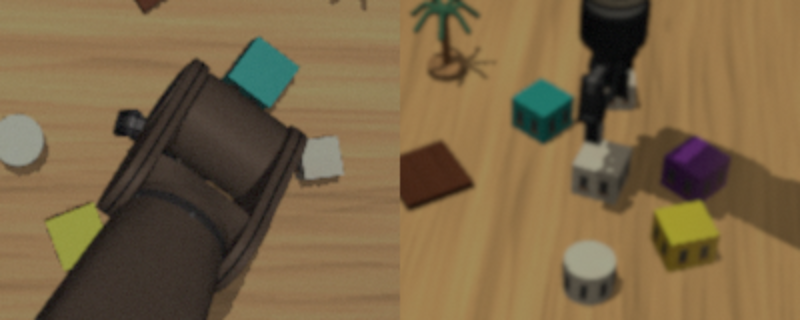

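The gripper is above the lower block. The arm hides it from the top camera, and in the side crop the block is at about (600,170). I'll descend.

Emit:
servo_tool(
  targets="-0.0005 -0.003 0.04 0 0 0 0.0854;-0.0005 -0.003 0.07 0 0 0 0.0854;-0.0005 -0.003 0.087 0 0 0 0.0854;-0.0005 -0.003 0.087 0 0 0 0.0854;-0.0005 -0.003 0.087 0 0 0 0.0854",
)

```text
time: 2.08
tcp_pos: [0.4368, -0.1723, 0.0055]
orientation: [0.991, -0.131, 0.001, 0.001]
wrist_force: [-0.0, 0.9, -0.4]
grip_width: 1.003
```

Emit:
servo_tool(
  targets="0 0 0 0 0 0 0.04;0 0 0 0 0 0 0.04;0 0 0 0 0 0 0.04;0 0 0 0 0 0 0.04;0 0 0 0 0 0 0.04",
)

```text
time: 2.7
tcp_pos: [0.437, -0.1721, 0.0056]
orientation: [0.991, -0.13, 0.001, 0.001]
wrist_force: [-0.4, -1.2, 5.9]
grip_width: 0.671
```

```bash
python3 -c "
from h import *
go(436,-172,100,75)
p,d=vision.get_image('side');H,S,V=[x.astype(int) for x in cv2.split(cv2.cvtColor(p,cv2.COLOR_RGB2HSV))]; Z=cloud('side',d)[...,2]
print(fit('side',(S<75)&(V>100)&(Z>.042),(381,200),.048,20))
c=p[150:250,330:430,::-1]; cv2.imwrite('pics/c3.png',cv2.resize(c,None,fx=4,fy=4))"
```

```text
t [ 437.  -172.1    5.6] q6 1.24 F [-0.4 -1.2  5.9] grip 0.671 MOVE [-0.0008  0.0003 -0.0944] [ 0.0012 -0.0025  0.0003] deg 0.2 time 2.7
{'rect': array([ 419.7, -160.7]), 'size': array([58.1, 13.8]), 'ang': 81.1, 'circ': array([ 420.1, -160.7,   29.2]), 'area': 67}
```

View pics/c3.png

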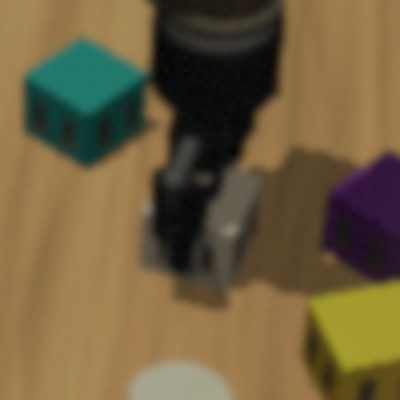

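Emit:
servo_tool(
  targets="0 0 -0.04 0 0 0 0.04;0 0 -0.08 0 0 0 0.04;0 0 -0.08 0 0 0 0.04;0 0 -0.08 0 0 0 0.04;0 0 -0.08 0 0 0 0.04",
)

```text
time: 3.38
tcp_pos: [0.4345, -0.1702, 0.0822]
orientation: [0.991, -0.131, -0.002, -0.001]
wrist_force: [1.2, 0.1, -1.8]
grip_width: 0.671
```

```bash
python3 -c "
from h import *
go(652.5,-155.5,80,36.2);go(652.5,-155.5,80,126.2)"
```

```text
t [ 434.5 -170.2   82.2] q6 1.24 F [ 1.2  0.1 -1.8] grip 0.671 MOVE [ 0.2068 -0.0707  0.0014] [-0.      0.0044  0.6771] deg 38.8 time 3.375
t [ 434.5 -170.2   82.2] q6 1.24 F [ 1.2  0.1 -1.8] grip 0.671 MOVE [ 0.2068 -0.0707  0.0014] [-0.0032  0.0031 -0.8937] deg 51.2 time 3.375
```

Emit:
servo_tool(
  targets="0.207 -0.071 0 0 0.004 0.677 0.04;0.207 -0.071 0 0 0.004 0.677 0.04;0.207 -0.071 0 0 0.004 0.677 0.04;0.207 -0.071 0 0 0.004 0.677 0.04;0.207 -0.071 0 0 0.004 0.677 0.04",
)

```text
time: 4.0
tcp_pos: [0.6551, -0.1556, 0.0819]
orientation: [0.892, -0.452, 0.001, 0.0]
wrist_force: [-0.2, -0.2, -2.0]
grip_width: 0.673
```

```bash
python3 -c "
from h import *
go(652.5,-155.5,30,36.2)
p,d=vision.get_image('side')
go(652.5,-155.5,30,36.2)"
```

```text
t [ 655.1 -155.6   81.9] q6 2.13 F [-0.2 -0.2 -2. ] grip 0.673 MOVE [-0.0016  0.002   0.0519] [-0.     -0.0015  0.0019] deg 0.1 time 4.0
t [ 653.5 -155.6   81.7] q6 2.12 F [-0.5  0.2 -3.2] grip 0.669 MOVE [-0.0007  0.0007  0.0517] [ 0.0011 -0.0002  0.002 ] deg 0.1 time 4.05
```

Emit:
servo_tool(
  targets="-0.0007 0.0007 0.04 0 0 0 0.04;-0.0007 0.0007 0.055 0 0 0 0.04;-0.0007 0.0007 0.061 0 0 0 0.04;-0.0007 0.0007 0.063 0 0 0 0.04;-0.0007 0.0007 0.063 0 0 0 0.04",
)

```text
time: 4.68
tcp_pos: [0.6542, -0.1566, 0.0225]
orientation: [0.892, -0.452, 0.003, 0.0]
wrist_force: [0.4, -0.2, -2.0]
grip_width: 0.669
```

Emit:
servo_tool(
  targets="0 0 0.0005 0 0 0 0.04;0 0 0.0005 0 0 0 0.04",
)

```text
time: 4.92
tcp_pos: [0.6538, -0.1563, 0.0214]
orientation: [0.892, -0.452, 0.002, 0.0]
wrist_force: [0.1, 0.2, -3.2]
grip_width: 0.673
```

Emit:
servo_tool(
  targets="-0.0007 0.0007 0.002 0 0 0 0.04;-0.0007 0.0007 0.003 0 0 0 0.04;-0.0007 0.0007 0.004 0 0 0 0.04;-0.0007 0.0007 0.004 0 0 0 0.04",
)

```text
time: 5.42
tcp_pos: [0.6523, -0.156, 0.0177]
orientation: [0.892, -0.452, 0.001, 0.0]
wrist_force: [-3.8, 1.7, 6.1]
grip_width: 0.674
```

Contact with about 6 N upward. I'll open, rise and retreat to take a look.

Emit:
servo_tool(
  targets="0 0 0 0 0 0 0.0854;0 0 0 0 0 0 0.0854;0 0 0 0 0 0 0.0854;0 0 -0.05 0 0 0 0.0854;0 0 -0.1 0 0 0 0.0854",
)

```text
time: 6.05
tcp_pos: [0.6516, -0.1557, 0.1167]
orientation: [0.892, -0.452, 0.001, 0.0]
wrist_force: [0.5, -0.1, -0.1]
grip_width: 1.0
```

```bash
python3 -c "
from h import *
go(428,-341,110,9);go(428,-341,110,99)"
```

```text
t [ 651.6 -155.7  116.7] q6 2.12 F [ 0.5 -0.1 -0.1] grip 1.000 MOVE [0.0174 0.2899 0.0067] [-0.0008 -0.0019  0.4748] deg 27.2 time 6.05
t [ 651.6 -155.7  116.7] q6 2.12 F [ 0.5 -0.1 -0.1] grip 1.000 MOVE [0.0174 0.2899 0.0067] [ 8.000e-04 -2.000e-03 -1.096e+00] deg 62.8 time 6.05
```

Emit:
servo_tool(
  targets="0.0174 0.29 0.005 0 0 -1.096 0.0854;0.0174 0.29 0.005 0 0 -1.096 0.0854;0.0174 0.29 0.005 0 0 -1.096 0.0854;0.0174 0.29 0.005 0 0 -1.096 0.0854;0.0174 0.29 0.005 0 0 -1.096 0.0854",
)

```text
time: 6.68
tcp_pos: [0.4278, -0.3419, 0.1116]
orientation: [1.0, -0.015, 0.002, 0.001]
wrist_force: [2.2, -0.7, -1.1]
grip_width: 0.999
```

```bash
cat >> h.py <<'E'
def shot(n):
    p,d=vision.get_image(n); H,S,V=[x.astype(int) for x in cv2.split(cv2.cvtColor(p,cv2.COLOR_RGB2HSV))]
    return p,H,S,V,cloud(n,d)[...,2]
def save(name,items,f=4):
    cv2.imwrite(f"pics/{name}.png",cv2.resize(np.hstack(items)[:,:,::-1],None,fx=f,fy=f,interpolation=cv2.INTER_CUBIC))
E
python3 - <<'E'
from h import *
p,H,S,V,Z=shot("top"); a=p[160:260,330:430]
print("top block",fit("top",(S<75)&(V>100)&(Z>.05),(377,201),.060,25))
c,_=blob((V<90)|((S<75)&(V>100)),(377,201),40); X=(ray("top",cv2.convexHull(c)[:,0],.012)*1000).astype(np.float32); print("plinth",cv2.minAreaRect(X))
p,H,S,V,Z=shot("side"); b=p[160:260,243:343]
print("side block",fit("side",(S<75)&(V>100)&(Z>.05),(293,190),.060,30))
save("c4",[a,b])
go(428,-341,90,99)
E
```

```text
top block {'rect': array([ 650.8, -155.3]), 'size': array([57.3, 56.9]), 'ang': 36.1, 'circ': array([ 651.6, -156.5,   39.1]), 'area': 630}
plinth ((650.6827392578125, -156.83180236816406), (90.96376037597656, 91.00556945800781), 36.044063568115234)
side block {'rect': array([ 653.3, -150.2]), 'size': array([57.7, 58.7]), 'ang': 35.9, 'circ': array([ 652.5, -150.1,   38.4]), 'area': 379}
t [ 426.4 -343.2  111.4] q6 0.75 F [ 0.7 -0.   0.1] grip 1.005 MOVE [ 0.0015 -0.0023  0.0214] [ 0.0031 -0.0023 -0.1959] deg 11.2 time 6.775
```

View pics/c4.png

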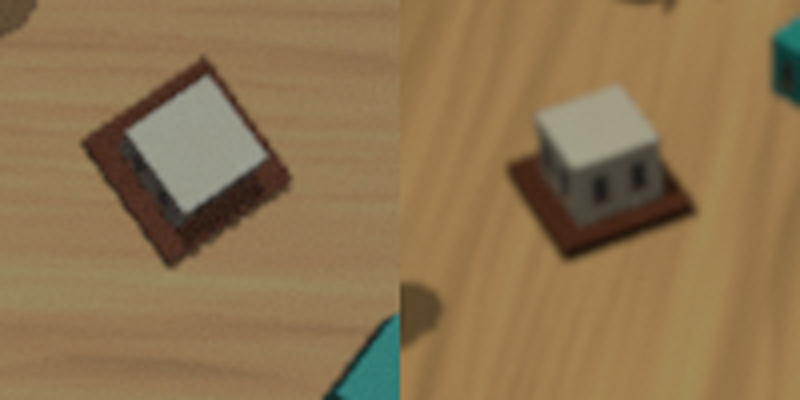

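The block sits centred and square on the plinth to about 1.5 mm: its top-view centre is (651,-156) and the plinth's is (651.5,-157). The top view's y also matches the TCP, so I'll use the top view from here. Next is the upper storey.

Emit:
servo_tool(
  targets="0.001 0 0.0 0.002 -0.002 -0.196 0.0854;0.001 0 0.0 0.002 -0.002 -0.196 0.0854;0.001 0 0.06 0.002 -0.002 -0.196 0.0854;0.001 0 0.1 0.002 -0.002 -0.196 0.0854;0.001 0 0.106 0.002 -0.002 -0.196 0.0854",
)

```text
time: 7.4
tcp_pos: [0.4292, -0.3383, 0.0023]
orientation: [0.997, 0.079, -0.002, -0.003]
wrist_force: [-0.2, -0.3, -0.4]
grip_width: 1.0
```

Emit:
servo_tool(
  targets="0 0 0 0 0 0 0.025;0 0 0 0 0 0 0.025;0 0 0 0 0 0 0.025;0 0 0 0 0 0 0.025;0 0 0 0 0 0 0.025",
)

```text
time: 8.02
tcp_pos: [0.4322, -0.3425, 0.0079]
orientation: [0.997, 0.08, 0.002, 0.002]
wrist_force: [0.7, 0.7, 6.8]
grip_width: 0.507
```

Emit:
servo_tool(
  targets="0 0 0 0 0 0 0.025;0 0 -0.06 0 0 0 0.025;0 0 -0.11 0 0 0 0.025;0 0 -0.12 0 0 0 0.025;0 0 -0.12 0 0 0 0.025",
)

```text
time: 8.65
tcp_pos: [0.4304, -0.3407, 0.1256]
orientation: [0.997, 0.08, 0.001, 0.0]
wrist_force: [0.2, 0.1, -1.9]
grip_width: 0.508
```

```bash
python3 -c "
from h import *
go(652,-156,120,36.2);go(652,-156,120,126.2)"
```

```text
t [ 430.4 -340.7  125.6] q6 0.56 F [ 0.2  0.1 -1.9] grip 0.508 MOVE [ 0.2481 -0.1472  0.0058] [ 2.0000e-04 -1.8000e-03  1.0985e+00] deg 62.9 time 8.65
t [ 430.4 -340.7  125.6] q6 0.56 F [ 0.2  0.1 -1.9] grip 0.508 MOVE [ 0.2481 -0.1472  0.0058] [ 0.0013 -0.0011 -0.4723] deg 27.1 time 8.65
```

```bash
python3 -c "
from h import *
go(655,-154,120,126.2)
p,H,S,V,Z=shot('side')
print(get_obs()['tcp_pos'])
m=vision.camera_model('side');q=m['K']@(m['R']@np.array([.43,-.34,.16])+m['t']);u,v=(q[:2]/q[2]).astype(int);print(u,v)
save('c5',[p[v-50:v+50,u-60:u+60]],5)"
```

```text
t [ 430.4 -340.7  125.6] q6 0.56 F [ 0.2  0.1 -1.9] grip 0.508 MOVE [ 0.2514 -0.1487  0.0058] [ 0.0013 -0.0011 -0.4723] deg 27.1 time 8.65
[ 0.42974929 -0.33995347  0.12408367]
391 119
```

View pics/c5.png

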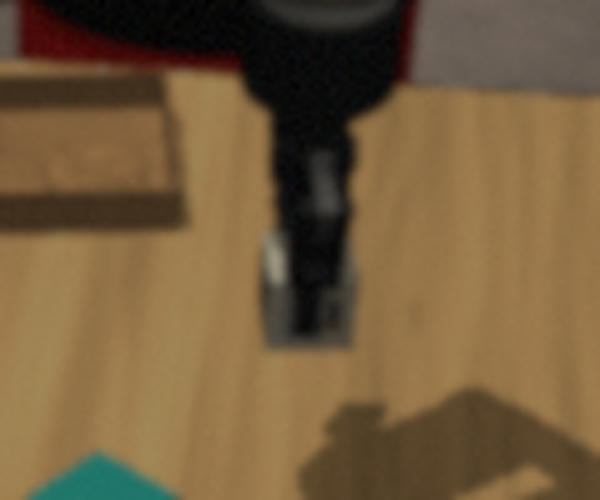

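Held block spans x 263–352 with the finger at about 307, so it is centred in the jaws to about 0.5 mm. I'll carry it to the stack.

Emit:
servo_tool(
  targets="0.2495 -0.149 0.005 0 0 -0.472 0.025;0.2495 -0.149 0.005 0 0 -0.472 0.025;0.2495 -0.149 0.005 0 0 -0.472 0.025;0.2495 -0.149 0.005 0 0 -0.472 0.025;0.2495 -0.149 0.005 0 0 -0.472 0.025",
)

```text
time: 9.32
tcp_pos: [0.6532, -0.1512, 0.1168]
orientation: [0.95, 0.311, -0.002, -0.002]
wrist_force: [0.4, -0.4, -1.2]
grip_width: 0.508
```

```bash
python3 -c "
from h import *
go(653,-156,74,126.2)
vision.get_image('side');vision.get_image('side')
go(653,-156,74,126.2)"
```

```text
t [ 653.2 -151.2  116.8] q6 0.56 F [ 0.4 -0.4 -1.2] grip 0.508 MOVE [-0.0029  0.0039  0.0428] [-0.0039  0.0021  0.0015] deg 0.3 time 9.325
t [ 653.9 -150.2  116.9] q6 0.56 F [ 0.8 -0.2 -1.6] grip 0.509 MOVE [-0.0041  0.0042  0.0429] [-0.0036  0.0009  0.0041] deg 0.3 time 9.425
```

Emit:
servo_tool(
  targets="-0.004 0.0042 0.03 -0.003 0.001 0.003 0.025;-0.004 0.0042 0.04 -0.003 0.001 0.003 0.025;-0.004 0.0042 0.043 -0.003 0.001 0.003 0.025;-0.004 0.0042 0.043 -0.003 0.001 0.003 0.025",
)

```text
time: 9.93
tcp_pos: [0.6523, -0.1602, 0.0777]
orientation: [0.951, 0.309, 0.001, 0.002]
wrist_force: [0.3, -0.6, -0.7]
grip_width: 0.506
```

```bash
python3 -c "
from h import *
go(653,-156,67,126.2)
vision.get_image('side')
go(653,-156,67,126.2)"
```

```text
t [ 652.3 -160.2   77.7] q6 0.55 F [ 0.3 -0.6 -0.7] grip 0.506 MOVE [ 0.003  -0.003   0.0107] [ 0.0039 -0.0016 -0.0038] deg 0.3 time 9.925
t [ 652.8 -160.3   78.4] q6 0.55 F [ 0.3  0.1 -0.6] grip 0.509 MOVE [ 0.0027 -0.0034  0.0114] [ 0.0049 -0.0023 -0.0036] deg 0.4 time 9.975
```

Emit:
servo_tool(
  targets="0 0 0 0 0 0 0.025;0 0 0 0 0 0 0.025",
)

```text
time: 10.22
tcp_pos: [0.6529, -0.16, 0.0785]
orientation: [0.951, 0.309, 0.002, 0.002]
wrist_force: [0.3, -0.3, -1.1]
grip_width: 0.508
```

Emit:
servo_tool(
  targets="0 0 0 0 0 0 0.025;0 0 0 0 0 0 0.025",
)

```text
time: 10.48
tcp_pos: [0.6525, -0.1598, 0.0778]
orientation: [0.951, 0.309, 0.001, 0.002]
wrist_force: [0.5, -0.4, -0.7]
grip_width: 0.504
```

```bash
python3 -c "
from h import *
for i in range(4):
  go(653,-156,67,126.2);vision.get_image('side')"
```

```text
t [ 652.5 -159.8   77.8] q6 0.55 F [ 0.5 -0.4 -0.7] grip 0.504 MOVE [ 0.0026 -0.0028  0.0107] [ 0.004  -0.0018 -0.0031] deg 0.3 time 10.475
t [ 652.5 -159.8   77.7] q6 0.55 F [ 0.7  0.9 -2.5] grip 0.507 MOVE [ 0.0026 -0.0028  0.0107] [ 0.004  -0.0018 -0.0031] deg 0.3 time 10.525
t [ 652.5 -159.8   77.6] q6 0.55 F [-0.1  0.  -1.4] grip 0.506 MOVE [ 0.0026 -0.0028  0.0106] [ 0.0039 -0.0017 -0.0031] deg 0.3 time 10.575
t [ 652.5 -159.8   77.6] q6 0.55 F [ 0.6 -0.5 -1.1] grip 0.507 MOVE [ 0.0027 -0.0028  0.0106] [ 0.0039 -0.0017 -0.0032] deg 0.3 time 10.625
```

Emit:
servo_tool(
  targets="0.0015 -0.0015 0.002 0.003 -0.0015 -0.002 0.025;0.0027 -0.0028 0.002 0.003 -0.0015 -0.003 0.025;0.0027 -0.0028 0.002 0.003 -0.0015 -0.003 0.025",
)

```text
time: 11.05
tcp_pos: [0.653, -0.1557, 0.0755]
orientation: [0.95, 0.311, 0.0, 0.0]
wrist_force: [1.1, -0.7, -1.3]
grip_width: 0.506
```

```bash
python3 -c "
from h import *
for i in range(2):
  go(653,-156,67,126.2);vision.get_image('side')"
```

```text
t [ 653.  -155.7   75.5] q6 0.55 F [ 1.1 -0.7 -1.3] grip 0.506 MOVE [-0.0002  0.0002  0.0085] [ 0.0008 -0.0001  0.0001] deg 0.0 time 11.05
t [ 653.  -155.8   75.6] q6 0.55 F [-0.4  0.6 -1.6] grip 0.508 MOVE [-0.0001  0.0001  0.0086] [ 0.0009 -0.0001  0.    ] deg 0.1 time 11.1
```

Emit:
servo_tool(
  targets="0 0 0.003 0 0 0 0.025;0 0 0.006 0 0 0 0.025;0 0 0.008 0 0 0 0.025;0 0 0.008 0 0 0 0.025",
)

```text
time: 11.65
tcp_pos: [0.6531, -0.156, 0.068]
orientation: [0.951, 0.311, 0.0, 0.0]
wrist_force: [-2.0, 0.3, 1.5]
grip_width: 0.508
```

Emit:
servo_tool(
  targets="0 0 0.0008 0 0 0 0.025;0 0 0.0008 0 0 0 0.0854;0 0 0.0008 0 0 0 0.0854;0 0 0.0008 0 0 0 0.0854;0 0 0.0008 0 0 0 0.0854",
)

```text
time: 12.28
tcp_pos: [0.653, -0.156, 0.0666]
orientation: [0.951, 0.311, 0.0, 0.0]
wrist_force: [0.5, 0.8, -0.1]
grip_width: 1.002
```

Emit:
servo_tool(
  targets="0 0 -0.05 0 0 0 0.0854;0 0 -0.1 0 0 0 0.0854;0 0 -0.1 0 0 0 0.0854",
)

```text
time: 12.65
tcp_pos: [0.6563, -0.1572, 0.1737]
orientation: [0.951, 0.311, 0.005, 0.004]
wrist_force: [-0.2, -0.2, -0.1]
grip_width: 1.0
```

```bash
python3 -c "
from h import *
go(437.5,-4,167,45);go(437.5,-4,167,135)"
```

```text
t [ 656.3 -157.2  173.7] q6 0.55 F [-0.2 -0.2 -0.1] grip 1.000 MOVE [-0.0861 -0.2529  0.0033] [ 0.0046 -0.0132  1.4171] deg 81.2 time 12.65
t [ 656.3 -157.2  173.7] q6 0.55 F [-0.2 -0.2 -0.1] grip 1.000 MOVE [-0.0861 -0.2529  0.0033] [ 0.0116 -0.0056 -0.1537] deg 8.8 time 12.65
```

```bash
python3 - <<'E'
from h import *
go(452,317,130,53);go(452,317,130,143)
E
```

```text
t [ 656.3 -157.2  173.7] q6 0.55 F [-0.2 -0.2 -0.1] grip 1.000 MOVE [ 0.1149 -0.5038  0.0388] [ 0.0054 -0.0126  1.2774] deg 73.2 time 12.65
t [ 656.3 -157.2  173.7] q6 0.55 F [-0.2 -0.2 -0.1] grip 1.000 MOVE [ 0.1149 -0.5038  0.0388] [ 0.012  -0.0048 -0.2933] deg 16.8 time 12.65
```

Emit:
servo_tool(
  targets="0.115 -0.504 0.038 0.012 -0.005 -0.293 0.0854;0.115 -0.504 0.038 0.012 -0.005 -0.293 0.0854;0.115 -0.504 0.038 0.012 -0.005 -0.293 0.0854;0.115 -0.504 0.038 0.012 -0.005 -0.293 0.0854;0.115 -0.504 0.038 0.012 -0.005 -0.293 0.0854",
)

```text
time: 13.28
tcp_pos: [0.5279, 0.1318, 0.1424]
orientation: [0.895, 0.446, -0.005, -0.005]
wrist_force: [0.6, -0.0, -0.9]
grip_width: 0.999
```

```bash
python3 - <<'E'
from h import *
p,H,S,V,Z=shot("top"); a=p[160:260,330:430]
print("top upper",fit("top",(S<75)&(V>100)&(Z>.085),(377,198),.102,25))
print("top lower",fit("top",(S<75)&(V>100)&(Z>.05),(377,198),.060,25))
p,H,S,V,Z=shot("side"); b=p[150:250,243:343]
print("side upper",fit("side",(S<75)&(V>100)&(Z>.092),(293,180),.102,35))
save("c6",[a,b])
go(452,317,110,143)
E
```

```text
top upper {'rect': array([ 647.1, -158. ]), 'size': array([44.4, 43.2]), 'ang': 35.8, 'circ': array([ 647.9, -157.7,   29.3]), 'area': 391}
top lower {'rect': array([ 652., -157.]), 'size': array([57.4, 61.6]), 'ang': 35.7, 'circ': array([ 651.6, -156.5,   39.1]), 'area': 551}
side upper {'rect': array([ 663.6, -146.5]), 'size': array([23.4, 51.6]), 'ang': 8.5, 'circ': array([ 654.9, -147.8,   25.9]), 'area': 103}
t [525.5 134.7 141.4] q6 0.70 F [-0.3 -0.2 -0.5] grip 1.000 MOVE [ 0.1025 -0.1673  0.0336] [-0.0163  0.0054  0.0058] deg 1.0 time 13.375
```

View pics/c6.png

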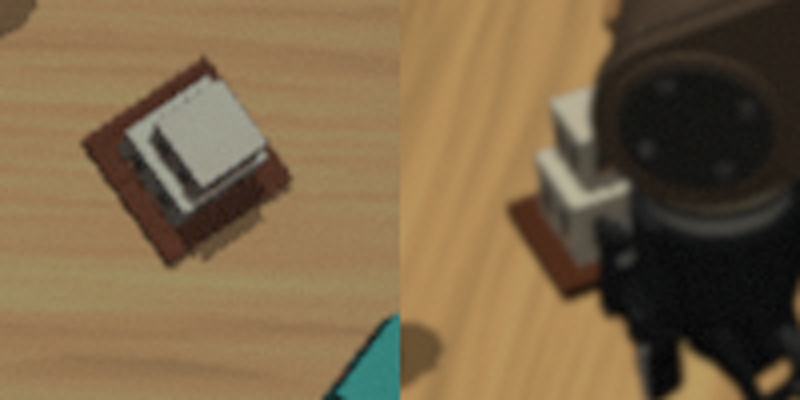

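Top view shows the upper storey at (647.5,-158) against the lower at (651.5,-156). That is about 4 mm off along tool x and under 1 mm along the jaws. I'll go back and re-centre it with the jaws turned by 90°.

```bash
python3 - <<'E'
from h import *
go(652.3,-156,140,36.2)
E
```

```text
t [525.5 134.7 141.4] q6 0.70 F [-0.3 -0.2 -0.5] grip 1.000 MOVE [-0.1574  0.2753 -0.0023] [-0.0175 -0.0058 -1.2718] deg 72.9 time 13.375
```

Emit:
servo_tool(
  targets="-0.157 0.275 -0.01 -0.015 -0.005 -1.272 0.0854;-0.157 0.275 -0.01 -0.015 -0.005 -1.272 0.0854;-0.157 0.275 -0.01 -0.015 -0.005 -1.272 0.0854;-0.157 0.275 -0.01 -0.015 -0.005 -1.272 0.0854;-0.157 0.275 -0.01 -0.015 -0.005 -1.272 0.0854",
)

```text
time: 14.0
tcp_pos: [0.651, -0.1546, 0.1497]
orientation: [0.601, 0.799, -0.001, -0.001]
wrist_force: [0.4, -0.3, 0.4]
grip_width: 1.001
```

```bash
python3 - <<'E'
from h import *
vision.get_image('top');go(652.3,-156,130,36.2)
E
```

```text
t [ 653.2 -162.3  150.3] q6 -0.67 F [ 0.1 -4.2  1.3] grip 1.004 MOVE [0.0065 0.0009 0.0202] [-0.0015  0.0068 -0.3499] deg 20.1 time 14.05
```

Emit:
servo_tool(
  targets="0.003 0.001 0.01 0 0.005 -0.35 0.0854;0.003 0.001 0.01 0 0.005 -0.35 0.0854;0.003 0.001 0.01 0 0.005 -0.35 0.0854;0.003 0.001 0.01 0 0.005 -0.35 0.0854",
)

```text
time: 14.55
tcp_pos: [0.6508, -0.1488, 0.1404]
orientation: [0.457, 0.89, 0.001, -0.003]
wrist_force: [0.3, -0.7, -0.7]
grip_width: 1.002
```

```bash
python3 - <<'E'
from h import *
vision.get_image('top');go(652.3,-156,72,36.2)
E
```

```text
t [ 650.9 -148.7  140.6] q6 -1.00 F [-1.2  0.4  0.3] grip 0.998 MOVE [-0.0071 -0.003   0.0686] [-0.0011 -0.005  -0.0089] deg 0.6 time 14.6
```

Emit:
servo_tool(
  targets="-0.005 -0.0025 0.015 -0.001 -0.005 -0.009 0.0854;-0.005 -0.0025 0.025 -0.001 -0.005 -0.009 0.0854;-0.005 -0.0025 0.03 -0.001 -0.005 -0.009 0.0854;-0.005 -0.0025 0.03 -0.001 -0.005 -0.009 0.0854",
)

```text
time: 15.1
tcp_pos: [0.6513, -0.1538, 0.1097]
orientation: [0.451, 0.892, -0.0, -0.001]
wrist_force: [-0.3, -0.3, 0.0]
grip_width: 0.998
```

```bash
python3 - <<'E'
from h import *
vision.get_image('top');go(652.3,-156,72,36.2)
E
```

```text
t [ 651.6 -154.   110.4] q6 -1.02 F [0.6 0.7 0.3] grip 0.998 MOVE [-0.0021 -0.0007  0.0384] [-0.0002 -0.0004  0.0022] deg 0.1 time 15.15
```

Emit:
servo_tool(
  targets="-0.002 -0.0007 0.02 0 0 0.002 0.0854;-0.002 -0.0007 0.034 0 0 0.002 0.0854;-0.002 -0.0007 0.038 0 0 0.002 0.0854;-0.002 -0.0007 0.038 0 0 0.002 0.0854;-0.002 -0.0007 0.038 0 0 0.002 0.0854",
)

```text
time: 15.78
tcp_pos: [0.6528, -0.1562, 0.0733]
orientation: [0.452, 0.892, 0.0, 0.001]
wrist_force: [0.4, 0.3, 0.4]
grip_width: 0.996
```

```bash
python3 - <<'E'
from h import *
go(652.3,-156,70,36.2)
E
```

```text
t [ 652.8 -156.2   73.3] q6 -1.02 F [0.4 0.3 0.4] grip 0.996 MOVE [ 0.0005 -0.0003  0.0033] [0.0006 0.0009 0.0003] deg 0.1 time 15.775
```

Emit:
servo_tool(
  targets="0 0 0 0 0 0 0.035;0 0 0 0 0 0 0.035;0 0 0 0 0 0 0.035;0 0 0 0 0 0 0.035;0 0 0 0 0 0 0.035",
)

```text
time: 16.4
tcp_pos: [0.6529, -0.1563, 0.0735]
orientation: [0.452, 0.892, 0.0, 0.001]
wrist_force: [0.1, 0.7, 3.0]
grip_width: 0.509
```

Emit:
servo_tool(
  targets="0 0 0 0 0 0 0.0854;0 0 0 0 0 0 0.0854;0 0 0 0 0 0 0.0854;0 0 -0.04 0 0 0 0.0854;0 0 -0.08 0 0 0 0.0854",
)

```text
time: 17.02
tcp_pos: [0.6517, -0.1558, 0.1525]
orientation: [0.452, 0.892, -0.0, -0.001]
wrist_force: [0.8, 0.1, -0.1]
grip_width: 1.001
```

```bash
python3 - <<'E'
from h import *
go(452,317,130,53);go(452,317,130,143)
E
```

```text
t [ 651.7 -155.8  152.5] q6 -1.02 F [ 0.8  0.1 -0.1] grip 1.001 MOVE [0.4994 0.1182 0.0234] [-0.0008 -0.0022 -0.2929] deg 16.8 time 17.025
t [ 651.7 -155.8  152.5] q6 -1.02 F [ 0.8  0.1 -0.1] grip 1.001 MOVE [0.4994 0.1182 0.0234] [-2.3000e-03 -1.1000e-03  1.2778e+00] deg 73.2 time 17.025
```

Emit:
servo_tool(
  targets="0.06 0.014 0 0 0 0 0.0854;0.12 0.028 0 0 0 0 0.0854;0.18 0.042 0 0 0 0 0.0854;0.24 0.056 0 0 0 0 0.0854;0.24 0.056 0 0 0 0 0.0854",
)

```text
time: 17.65
tcp_pos: [0.5536, 0.0741, 0.1523]
orientation: [0.45, 0.893, -0.0, -0.001]
wrist_force: [0.1, -0.4, 0.6]
grip_width: 1.0
```

Emit:
servo_tool(
  targets="0.06 0.014 0.01 0 0 -0.15 0.0854;0.12 0.03 0.02 0 0 -0.29 0.0854;0.18 0.046 0.023 0 0 -0.293 0.0854;0.24 0.058 0.023 0 0 -0.293 0.0854;0.258 0.062 0.023 0 0 -0.293 0.0854",
)

```text
time: 18.27
tcp_pos: [0.4526, 0.3173, 0.1297]
orientation: [0.316, 0.949, 0.0, 0.0]
wrist_force: [-0.0, -0.3, -0.2]
grip_width: 0.999
```

```bash
python3 - <<'E'
from h import *
p,H,S,V,Z=shot("top"); a=p[160:260,330:430]
print("top upper",fit("top",(S<75)&(V>100)&(Z>.085),(377,198),.102,25))
p,H,S,V,Z=shot("side"); b=p[150:250,243:343]
print("side upper",fit("side",(S<75)&(V>100)&(Z>.092),(293,175),.102,25))
go(452,317,80,53)
E
```

```text
top upper {'rect': array([ 650.7, -154.6]), 'size': array([43.2, 45. ]), 'ang': 35.8, 'circ': array([ 650.5, -154.2,   29.6]), 'area': 388}
side upper {'rect': array([ 653.9, -149.3]), 'size': array([45.3, 46.3]), 'ang': 36.0, 'circ': array([ 653.4, -149.9,   28.7]), 'area': 237}
t [453.3 316.2 129.7] q6 -0.50 F [-0.2 -0.1  0. ] grip 1.001 MOVE [ 0.0016 -0.0001  0.0497] [0.     0.0004 0.0022] deg 0.1 time 18.375
```

Upper storey now matches the lower within about 1 mm in both views. Next I'll grasp the roof turret.

Emit:
servo_tool(
  targets="0.001 0 0.04 0 0 0.002 0.0854;0.001 0 0.075 0 0 0.002 0.0854;0.001 0 0.092 0 0 0.002 0.0854;0.001 0 0.096 0 0 0.002 0.0854;0.001 0 0.096 0 0 0.002 0.0854",
)

```text
time: 19.0
tcp_pos: [0.4537, 0.3159, 0.0346]
orientation: [0.319, 0.948, 0.001, 0.001]
wrist_force: [-0.3, 0.7, -0.3]
grip_width: 1.0
```

Emit:
servo_tool(
  targets="0 0 0 0 0 0 0.01;0 0 0 0 0 0 0.01;0 0 0 0 0 0 0.01;0 0 0 0 0 0 0.01;0 0 0 0 0 0 0.01",
)

```text
time: 19.62
tcp_pos: [0.4529, 0.3164, 0.0343]
orientation: [0.318, 0.948, 0.0, 0.0]
wrist_force: [-0.1, 1.1, 2.7]
grip_width: 0.272
```

Emit:
servo_tool(
  targets="0 0 0 0 0 0 0.01;0 0 0 0 0 0 0.01;0 0 0 0 0 0 0.01",
)

```text
time: 20.0
tcp_pos: [0.4529, 0.3163, 0.0343]
orientation: [0.318, 0.948, 0.0, 0.0]
wrist_force: [0.1, 0.7, 5.5]
grip_width: 0.274
```

```bash
python3 - <<'E'
from h import *
p,H,S,V,Z=shot("side")
save("c7",[p[320:420,290:410]],5)
go(452,317,170,53)
E
```

```text
t [452.9 316.3  34.3] q6 -0.50 F [0.1 1.  6.1] grip 0.271 MOVE [ 1.100e-03  1.000e-04 -1.357e-01] [ 0.001   0.0003 -0.002 ] deg 0.1 time 20.05
```

View pics/c7.png

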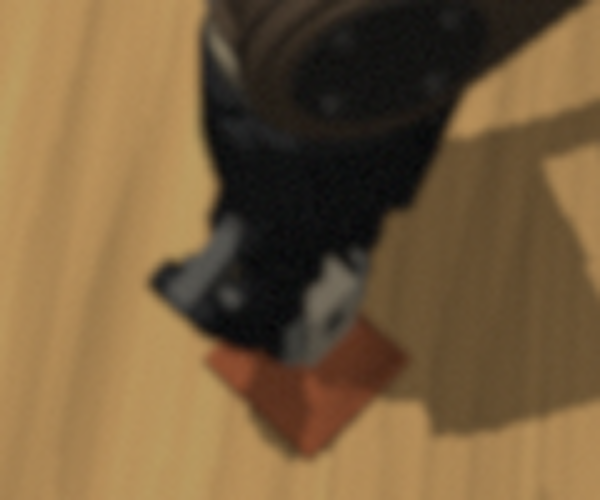

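Emit:
servo_tool(
  targets="0 0 -0.03 0 0 0 0.01;0 0 -0.08 0 0 0 0.01;0 0 -0.12 0 0 0 0.01;0 0 -0.14 0 0 0 0.01;0 0 -0.14 0 0 0 0.01",
)

```text
time: 20.68
tcp_pos: [0.453, 0.3162, 0.1746]
orientation: [0.318, 0.948, 0.001, 0.001]
wrist_force: [0.1, -0.1, -1.0]
grip_width: 0.272
```

```bash
python3 - <<'E'
from h import *
go(653,-156.5,175,36.2)
E
```

```text
t [453.  316.2 174.6] q6 -0.50 F [ 0.1 -0.1 -1. ] grip 0.272 MOVE [-4.447e-01 -2.562e-01 -3.000e-04] [0.0022 0.001  0.2912] deg 16.7 time 20.675
```

Emit:
servo_tool(
  targets="-0.036 -0.02 0 0 0 0 0.01;-0.09 -0.051 0 0 0 0 0.01;-0.144 -0.083 0 0 0 0 0.01;-0.19 -0.11 0 0 0 0 0.01;-0.21 -0.121 0 0 0 0 0.01",
)

```text
time: 21.3
tcp_pos: [0.5464, 0.09, 0.1708]
orientation: [0.32, 0.947, -0.001, -0.002]
wrist_force: [-0.2, 0.3, -1.8]
grip_width: 0.269
```

Emit:
servo_tool(
  targets="-0.05 -0.03 0 0.001 0.001 0.1 0.01;-0.1 -0.06 0 0.002 0.001 0.2 0.01;-0.15 -0.087 0 0.002 0.001 0.291 0.01;-0.195 -0.112 0 0.002 0.001 0.291 0.01;-0.222 -0.128 0 0.002 0.001 0.291 0.01",
)

```text
time: 21.92
tcp_pos: [0.646, -0.1454, 0.1701]
orientation: [0.453, 0.891, -0.001, -0.003]
wrist_force: [0.7, 0.3, -0.5]
grip_width: 0.274
```

```bash
python3 - <<'E'
from h import *
vision.get_image("top");go(653,-156.5,142,36.2)
E
```

```text
t [ 646.9 -148.6  170.3] q6 -1.00 F [ 0.2 -1.2 -0.5] grip 0.270 MOVE [-0.01    0.0005  0.0282] [-0.0052 -0.0011 -0.0035] deg 0.4 time 21.975
```

Emit:
servo_tool(
  targets="-0.004 0.0003 0.005 -0.002 0 -0.002 0.01;-0.008 0.0005 0.012 -0.004 0 -0.003 0.01;-0.008 0.0005 0.02 -0.004 0 -0.003 0.01;-0.008 0.0005 0.025 -0.004 0 -0.003 0.01;-0.008 0.0005 0.025 -0.004 0 -0.003 0.01",
)

```text
time: 22.6
tcp_pos: [0.6514, -0.1486, 0.148]
orientation: [0.451, 0.893, 0.001, -0.001]
wrist_force: [0.4, 0.1, -1.6]
grip_width: 0.271
```

```bash
python3 - <<'E'
from h import *
vision.get_image("top");go(653,-156.5,137,36.2)
E
```

```text
t [ 651.7 -148.9  148.6] q6 -1.01 F [ 0.5 -0.3 -1.1] grip 0.269 MOVE [-0.0069 -0.0035  0.0116] [ 0.0018 -0.001   0.0038] deg 0.2 time 22.65
```

Emit:
servo_tool(
  targets="-0.003 -0.0015 0.002 0.001 0 0.002 0.01;-0.006 -0.003 0.004 0.002 0 0.004 0.01;-0.006 -0.003 0.006 0.002 0 0.004 0.01;-0.006 -0.003 0.006 0.002 0 0.004 0.01",
)

```text
time: 23.15
tcp_pos: [0.6528, -0.156, 0.1424]
orientation: [0.453, 0.892, 0.0, -0.001]
wrist_force: [0.3, -0.1, -1.2]
grip_width: 0.272
```

```bash
python3 - <<'E'
from h import *
vision.get_image("top");go(653,-156.5,137,36.2)
p,H,S,V,Z=shot("side")
save("c8",[p[120:240,240:360]],5)
E
```

```text
t [ 652.9 -156.   142.5] q6 -1.02 F [-0.1  0.3 -1.9] grip 0.273 MOVE [-0.0005 -0.0003  0.0055] [-0.0002 -0.0011 -0.0009] deg 0.1 time 23.2
```

View pics/c8.png

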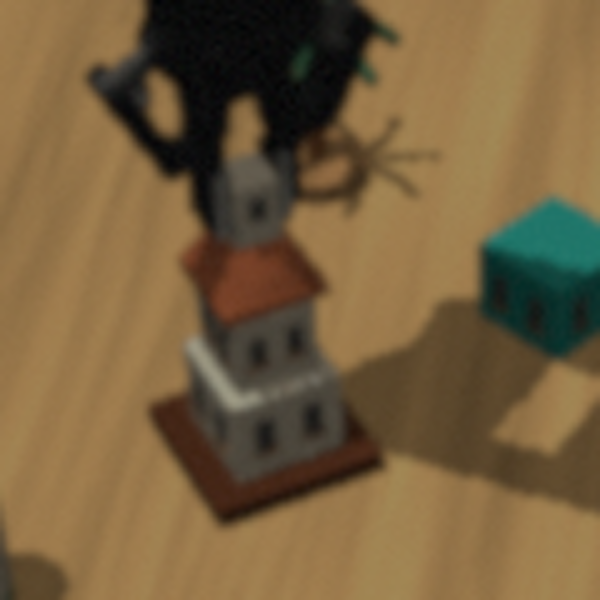

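The roof hovers squarely over the tower, with its eaves at about (255,275). I'll lower it.

Emit:
servo_tool(
  targets="0 0 0.002 0 0 0 0.01;0 0 0.004 0 0 0 0.01;0 0 0.0058 0 0 0 0.01;0 0 0.0058 0 0 0 0.01",
)

```text
time: 23.75
tcp_pos: [0.6529, -0.1559, 0.1366]
orientation: [0.453, 0.892, 0.0, -0.001]
wrist_force: [-0.8, -0.0, -0.9]
grip_width: 0.27
```

Emit:
servo_tool(
  targets="0 0 0.0006 0 0 0 0.01;0 0 0.001 0 0 0 0.01;0 0 0.001 0 0 0 0.01",
)

```text
time: 24.12
tcp_pos: [0.6531, -0.156, 0.1363]
orientation: [0.453, 0.892, 0.0, -0.0]
wrist_force: [-0.0, 0.4, 1.8]
grip_width: 0.266
```

Emit:
servo_tool(
  targets="0 0 0 0 0 0 0.0854;0 0 0 0 0 0 0.0854;0 0 0 0 0 0 0.0854;0 0 0 0 0 0 0.0854;0 0 0 0 0 0 0.0854",
)

```text
time: 24.75
tcp_pos: [0.653, -0.1559, 0.1359]
orientation: [0.453, 0.892, 0.0, -0.0]
wrist_force: [-0.7, 0.2, 1.0]
grip_width: 1.002
```

Emit:
servo_tool(
  targets="0 0 -0.03 0 0 0 0.0854;0 0 -0.06 0 0 0 0.0854;0 0 -0.08 0 0 0 0.0854;0 0 -0.08 0 0 0 0.0854",
)

```text
time: 25.25
tcp_pos: [0.6541, -0.1564, 0.2183]
orientation: [0.453, 0.892, 0.0, 0.002]
wrist_force: [0.0, 0.3, 0.7]
grip_width: 1.002
```

```bash
python3 - <<'E'
from h import *
go(437.3,-3.6,110,36)
go(437.3,-3.6,110,0)
go(437.3,-3.6,110,90)
E
```

```text
t [ 654.1 -156.4  218.3] q6 -1.02 F [0.  0.3 0.7] grip 1.002 MOVE [ 0.2516 -0.0851  0.1074] [0.0022 0.0029 0.0028] deg 0.3 time 25.25
t [ 654.1 -156.4  218.3] q6 -1.02 F [0.  0.3 0.7] grip 1.002 MOVE [ 0.2516 -0.0851  0.1074] [0.003  0.0021 0.6311] deg 36.2 time 25.25
t [ 654.1 -156.4  218.3] q6 -1.02 F [0.  0.3 0.7] grip 1.002 MOVE [ 0.2516 -0.0851  0.1074] [ 6.000e-04  3.700e-03 -9.397e-01] deg 53.8 time 25.25
```

Emit:
servo_tool(
  targets="0.05 -0.017 0 0 0 -0.15 0.0854;0.1 -0.034 0.01 0 0 -0.3 0.0854;0.15 -0.051 0.03 0 0 -0.45 0.0854;0.2 -0.068 0.05 0 0 -0.6 0.0854;0.24 -0.081 0.06 0 0 -0.7 0.0854",
)

```text
time: 25.88
tcp_pos: [0.4425, -0.0085, 0.1529]
orientation: [0.118, 0.993, 0.001, -0.003]
wrist_force: [0.3, 0.7, 0.0]
grip_width: 1.002
```

```bash
python3 - <<'E'
from h import *
p,H,S,V,Z=shot("top")
w=(H<13)&(S>125)&(V>85); c,_=blob(w,(380,190),30); X=(ray("top",cv2.convexHull(c)[:,0],.108)*1000).astype(np.float32); print("eaves",cv2.minAreaRect(X))
print("turret",fit("top",(S<75)&(V>100)&(Z>.15),(380,190),.166,25))
b,*_=shot("side")
save("c9",[p[140:260,320:440],b[110:230,240:360]],3)
go(437.3,-3.6,70,76)
E
```

```text
eaves ((652.042236328125, -153.3275146484375), (55.39949417114258, 52.50487518310547), 34.922481536865234)
turret {'rect': array([ 651.2, -154.4]), 'size': array([22.9, 22.8]), 'ang': 35.7, 'circ': array([ 651. , -154.6,   14.6]), 'area': 124}
t [440.5  -7.3 151.7] q6 -1.58 F [ 0.9  0.1 -1.2] grip 1.000 MOVE [0.0032 0.0028 0.0818] [ 0.0009 -0.0098  0.0076] deg 0.7 time 25.975
```

View pics/c9.png

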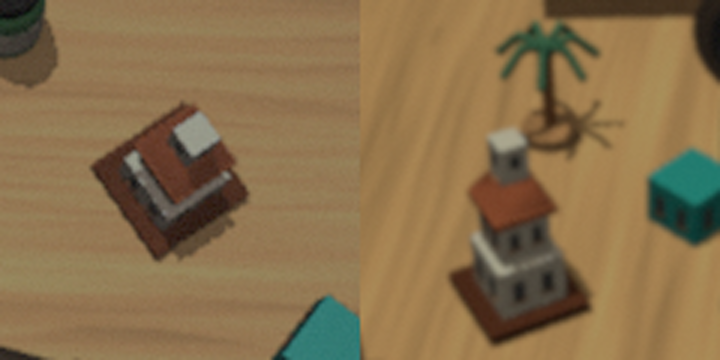

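Tower is done: the turret centre (651.2,-154.5) is within 1 mm of the upper storey, and its angle is 35.7°. Next is the drum.

Emit:
servo_tool(
  targets="0.0025 0.002 0.02 0 -0.006 0 0.0854;0.003 0.002 0.055 0 -0.008 0 0.0854;0.003 0.002 0.085 0 -0.008 0 0.0854;0.003 0.002 0.095 0 -0.008 0 0.0854;0.003 0.002 0.095 0 -0.008 0 0.0854",
)

```text
time: 26.6
tcp_pos: [0.4435, -0.0075, 0.0606]
orientation: [0.12, 0.993, -0.0, 0.003]
wrist_force: [0.8, -0.3, 0.2]
grip_width: 1.0
```

```bash
python3 - <<'E'
from h import *
vision.get_image("side");go(437.3,-3.6,5,76)
E
```

```text
t [444.2  -7.6  61.5] q6 -1.58 F [ 0.  -0.5  0.4] grip 1.002 MOVE [0.0081 0.0022 0.0565] [0.0004 0.008  0.0041] deg 0.5 time 26.65
```

Emit:
servo_tool(
  targets="0.003 0.001 0 0 0.003 0.003 0.0854;0.006 0.002 0 0 0.005 0.003 0.0854;0.006 0.002 0.008 0 0.005 0.003 0.0854;0.006 0.002 0.008 0 0.005 0.003 0.0854",
)

```text
time: 27.15
tcp_pos: [0.4376, -0.0037, 0.0524]
orientation: [0.121, 0.993, 0.0, 0.001]
wrist_force: [-0.3, -0.3, -0.6]
grip_width: 0.997
```

```bash
python3 - <<'E'
from h import *
vision.get_image("side");go(437.3,-3.6,5,76)
E
```

```text
t [437.8  -3.8  52.6] q6 -1.57 F [-0.3  0.8  1.1] grip 1.000 MOVE [0.0006 0.     0.0476] [0.0004 0.0014 0.0016] deg 0.1 time 27.2
```

Emit:
servo_tool(
  targets="0.0005 0 0.02 0 0 0 0.0854;0.0005 0 0.035 0 0 0 0.0854;0.0005 0 0.045 0 0 0 0.0854;0.0005 0 0.0475 0 0 0 0.0854;0.0005 0 0.0475 0 0 0 0.0854",
)

```text
time: 27.82
tcp_pos: [0.438, -0.0038, 0.0056]
orientation: [0.121, 0.993, 0.0, 0.001]
wrist_force: [-0.2, -0.6, 0.2]
grip_width: 0.998
```

Emit:
servo_tool(
  targets="0 0 0 0 0 0 0.04;0 0 0 0 0 0 0.04;0 0 0 0 0 0 0.04;0 0 0 0 0 0 0.04;0 0 0 0 0 0 0.04",
)

```text
time: 28.45
tcp_pos: [0.4387, -0.0039, 0.0064]
orientation: [0.121, 0.993, 0.0, 0.002]
wrist_force: [-1.1, 0.5, 6.2]
grip_width: 0.667
```

Emit:
servo_tool(
  targets="0 0 -0.02 0 0 0 0.04;0 0 -0.05 0 0 0 0.04;0 0 -0.07 0 0 0 0.04;0 0 -0.08 0 0 0 0.04;0 0 -0.08 0 0 0 0.04",
)

```text
time: 29.08
tcp_pos: [0.4376, -0.0038, 0.0855]
orientation: [0.121, 0.993, 0.0, 0.001]
wrist_force: [0.4, 0.5, -1.2]
grip_width: 0.666
```

```bash
python3 - <<'E'
from h import *
go(653,124,85,76)
p,H,S,V,Z=shot("top")
c,_=blob(V<95,(257,197),35); X=(ray("top",c,.012)*1000).astype(np.float32)
print(cv2.fitEllipse(X),cv2.minEnclosingCircle(X),cv2.boundingRect(X))
E
```

```text
t [437.6  -3.8  85.5] q6 -1.57 F [ 0.4  0.5 -1.2] grip 0.666 MOVE [-0.1784  0.1758  0.001 ] [0.0004 0.0027 0.0016] deg 0.2 time 29.075
((651.6286010742188, 124.37220001220703), (86.08517456054688, 90.23963928222656), 118.83057403564453) ((651.5341186523438, 123.9161376953125), 45.864009857177734) (607, 79, 90, 90)
```

Emit:
servo_tool(
  targets="-0.025 0.025 0 0 0 0 0.04;-0.065 0.064 0 0 0 0 0.04;-0.105 0.103 0 0 0 0 0.04;-0.145 0.143 0 0 0 0 0.04;-0.17 0.168 0 0 0 0 0.04",
)

```text
time: 29.75
tcp_pos: [0.644, 0.1198, 0.0838]
orientation: [0.121, 0.993, -0.0, 0.0]
wrist_force: [-0.0, -0.1, -1.7]
grip_width: 0.663
```

```bash
python3 - <<'E'
from h import *
vision.get_image("side");go(653,123.8,35,76)
E
```

```text
t [646.9 121.3  84.3] q6 -1.30 F [1.3 0.3 0.1] grip 0.664 MOVE [-0.0051  0.0038  0.0493] [0.0025 0.0044 0.0027] deg 0.3 time 29.8
```

Emit:
servo_tool(
  targets="-0.002 0.002 0.01 0.001 0.002 0.002 0.04;-0.0045 0.0033 0.03 0.002 0.004 0.002 0.04;-0.0045 0.0033 0.045 0.002 0.004 0.002 0.04;-0.0045 0.0033 0.053 0.002 0.004 0.002 0.04;-0.0045 0.0033 0.053 0.002 0.004 0.002 0.04",
)

```text
time: 30.42
tcp_pos: [0.6473, 0.1202, 0.0318]
orientation: [0.122, 0.992, -0.001, -0.002]
wrist_force: [0.2, 0.4, -0.9]
grip_width: 0.667
```

```bash
python3 - <<'E'
from h import *
vision.get_image("side");go(653,123.8,18.5,76)
E
```

```text
t [648.2 120.3  32.9] q6 -1.29 F [ 0.6  0.2 -1.6] grip 0.669 MOVE [-0.0039  0.0046  0.0144] [-0.0017 -0.0019 -0.0007] deg 0.2 time 30.475
```

Emit:
servo_tool(
  targets="-0.002 0.002 0.004 -0.001 -0.001 0 0.04;-0.0037 0.0042 0.008 -0.0015 -0.0015 0 0.04;-0.0037 0.0042 0.009 -0.0015 -0.0015 0 0.04;-0.0037 0.0042 0.009 -0.0015 -0.0015 0 0.04",
)

```text
time: 30.98
tcp_pos: [0.6529, 0.1238, 0.0239]
orientation: [0.122, 0.993, -0.0, -0.0]
wrist_force: [-0.5, 0.4, -1.2]
grip_width: 0.66
```

```bash
python3 - <<'E'
from h import *
vision.get_image("side");go(653,123.8,18.5,76)
E
```

```text
t [652.9 123.8  24. ] q6 -1.29 F [-0.4  1.  -1.6] grip 0.669 MOVE [-0.      0.0001  0.0055] [-0.0001 -0.0002 -0.0003] deg 0.0 time 31.025
```

Emit:
servo_tool(
  targets="0 0 0.002 0 0 0 0.04;0 0 0.004 0 0 0 0.04;0 0 0.0055 0 0 0 0.04;0 0 0.006 0 0 0 0.04;0 0 0.006 0 0 0 0.04",
)

```text
time: 31.65
tcp_pos: [0.6529, 0.1237, 0.0185]
orientation: [0.122, 0.993, -0.0, -0.0]
wrist_force: [-2.4, 0.7, 3.4]
grip_width: 0.672
```

Emit:
servo_tool(
  targets="0 0 0 0 0 0 0.0854;0 0 0 0 0 0 0.0854;0 0 0 0 0 0 0.0854;0 0 0 0 0 0 0.0854;0 0 -0.03 0 0 0 0.0854",
)

```text
time: 32.28
tcp_pos: [0.6504, 0.1236, 0.045]
orientation: [0.122, 0.993, -0.001, -0.003]
wrist_force: [-0.5, -0.4, -0.6]
grip_width: 0.999
```

Emit:
servo_tool(
  targets="0 0 -0.04 0 0 0 0.0854;0.03 0.005 -0.08 0 0 0 0.0854;0.08 0.01 -0.08 0 0 0 0.0854;0.13 0.015 -0.08 0 0 0 0.0854;0.15 0.018 -0.08 0 0 0 0.0854",
)

```text
time: 32.9
tcp_pos: [0.5094, 0.1782, 0.1278]
orientation: [0.121, 0.993, -0.0, -0.0]
wrist_force: [0.4, -0.3, -0.5]
grip_width: 0.999
```

```bash
python3 - <<'E'
from h import *
vision.get_image("side")
p,H,S,V,Z=shot("top")
print("drum",fit("top",(S<75)&(V>100)&(Z>.05),(256,195),.058,25))
go(470.5,174.3,100,76)
E
```

```text
drum {'rect': array([649.7, 124.6]), 'size': array([55.5, 56.5]), 'ang': 2.3, 'circ': array([650.2, 124.3,  28.9]), 'area': 499}
t [510.5 178.2 128. ] q6 -1.18 F [ 0.7 -0.5  0.3] grip 1.001 MOVE [ 0.0379 -0.0134  0.028 ] [-0.0001 -0.0002  0.0013] deg 0.1 time 33.0
```

Emit:
servo_tool(
  targets="0.01 -0.004 0.005 0 0 0 0.0854;0.025 -0.009 0.015 0 0 0 0.0854;0.035 -0.0125 0.025 0 0 0 0.0854;0.0365 -0.013 0.035 0 0 0 0.0854;0.0365 -0.013 0.035 0 0 0 0.0854",
)

```text
time: 33.62
tcp_pos: [0.4729, 0.1734, 0.0919]
orientation: [0.122, 0.992, -0.0, -0.001]
wrist_force: [-0.5, -0.1, 0.8]
grip_width: 1.0
```

```bash
python3 - <<'E'
from h import *
vision.get_image("side");go(470.8,174.3,35,76)
E
```

```text
t [473.5 173.6  92.6] q6 -1.18 F [ 0.2  0.2 -0.7] grip 1.002 MOVE [0.0028 0.     0.0576] [-0.0003 -0.0005 -0.0007] deg 0.1 time 33.675
```

Emit:
servo_tool(
  targets="0.0015 0 0.02 0 0 0 0.0854;0.0025 0 0.04 0 0 0 0.0854;0.0025 0 0.053 0 0 0 0.0854;0.0025 0 0.057 0 0 0 0.0854;0.0025 0 0.057 0 0 0 0.0854",
)

```text
time: 34.3
tcp_pos: [0.4712, 0.1744, 0.0363]
orientation: [0.122, 0.993, 0.0, 0.0]
wrist_force: [0.4, -0.5, -0.4]
grip_width: 0.999
```

Emit:
servo_tool(
  targets="0 0 0 0 0 0 0.005;0 0 0 0 0 0 0.005;0 0 0 0 0 0 0.005;0 0 0 0 0 0 0.005;0 0 0 0 0 0 0.005",
)

```text
time: 34.92
tcp_pos: [0.4712, 0.1744, 0.0365]
orientation: [0.122, 0.993, 0.0, 0.0]
wrist_force: [-0.2, 0.9, 1.7]
grip_width: 0.187
```

Emit:
servo_tool(
  targets="0 0 0 0 0 0 0.005;0 0 0 0 0 0 0.005;0 0 0 0 0 0 0.005",
)

```text
time: 35.3
tcp_pos: [0.4712, 0.1744, 0.0365]
orientation: [0.122, 0.993, 0.0, 0.0]
wrist_force: [0.1, -0.1, 4.9]
grip_width: 0.193
```

Emit:
servo_tool(
  targets="0 0 -0.03 0 0 0 0.005;0 0 -0.065 0 0 0 0.005;0 0 -0.09 0 0 0 0.005;0 0 -0.1 0 0 0 0.005;0 0 -0.1 0 0 0 0.005",
)

```text
time: 35.92
tcp_pos: [0.4706, 0.1743, 0.1357]
orientation: [0.122, 0.993, -0.0, -0.0]
wrist_force: [-0.1, -1.0, -1.7]
grip_width: 0.19
```

```bash
python3 - <<'E'
from h import *
p,*_=shot("side");go(652,124,125,76)
m=vision.camera_model('side');q=m['K']@(m['R']@np.array([.47,.174,.12])+m['t']);u,v=(q[:2]/q[2]).astype(int)
save('c10',[p[v-60:v+60,u-60:u+60]],4)
E
```

```text
t [470.1 174.3 134.9] q6 -1.17 F [-0.3  0.4 -1.2] grip 0.189 MOVE [-0.1887 -0.0047  0.0096] [-0.0007 -0.0018 -0.0005] deg 0.1 time 35.975
```

View pics/c10.png

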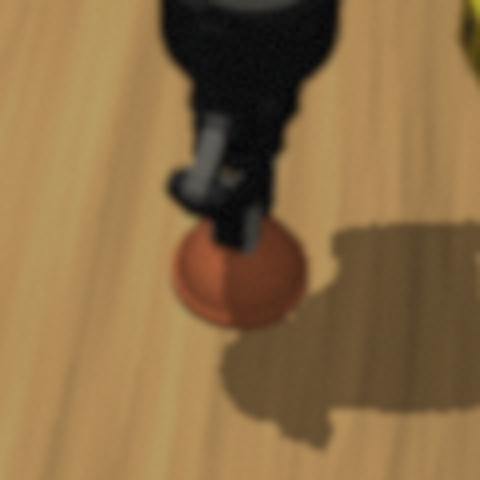

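The dome hangs upright in the jaws, centred near (240,270). I'll carry it to the drum.

Emit:
servo_tool(
  targets="-0.02 0 0 0 0 0 0.005;-0.06 -0.001 0 0 0 0 0.005;-0.1 -0.002 0 0 0 0 0.005;-0.14 -0.003 0 0 0 0 0.005;-0.172 -0.0042 0 0 0 0 0.005",
)

```text
time: 36.6
tcp_pos: [0.6369, 0.128, 0.1334]
orientation: [0.122, 0.992, -0.0, -0.002]
wrist_force: [0.6, -0.4, -0.7]
grip_width: 0.187
```

Emit:
servo_tool(
  targets="-0.01 0 0.005 0 0 0 0.005;-0.015 0 0.013 0 0 0 0.005;-0.015 0 0.022 0 0 0 0.005;-0.015 0 0.028 0 0 0 0.005",
)

```text
time: 37.1
tcp_pos: [0.6498, 0.1254, 0.1066]
orientation: [0.122, 0.993, -0.0, -0.001]
wrist_force: [-0.5, -0.4, 0.3]
grip_width: 0.187
```

```bash
python3 - <<'E'
from h import *
vision.get_image("side");go(651,124,94.5,76)
E
```

```text
t [649.5 125.4 106. ] q6 -1.29 F [-1.   0.3 -0.2] grip 0.188 MOVE [-0.0018 -0.0009  0.0115] [-0.0009 -0.0032  0.0002] deg 0.2 time 37.15
```

Emit:
servo_tool(
  targets="-0.001 -0.0005 0.002 -0.0005 -0.002 0 0.005;-0.0018 -0.0009 0.005 -0.0009 -0.003 0 0.005;-0.0018 -0.0009 0.007 -0.0009 -0.003 0 0.005;-0.0018 -0.0009 0.007 -0.0009 -0.003 0 0.005",
)

```text
time: 37.65
tcp_pos: [0.6527, 0.1237, 0.1009]
orientation: [0.122, 0.993, 0.0, 0.001]
wrist_force: [0.0, 0.2, -0.7]
grip_width: 0.191
```

```bash
python3 - <<'E'
from h import *
p,*_=shot("side");go(651,124,94.5,76)
save('c11',[p[230:350,210:330]],4)
E
```

```text
t [652.7 123.7 101.1] q6 -1.29 F [-0.8 -0.1 -1.3] grip 0.190 MOVE [ 0.0018 -0.0001  0.0065] [ 0.0009  0.0029 -0.0005] deg 0.2 time 37.7
```

View pics/c11.png

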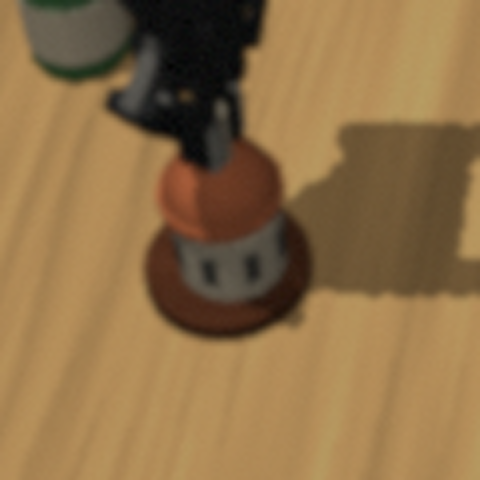

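Emit:
servo_tool(
  targets="0.001 0 0.001 0.0005 0.001 0 0.005;0.0016 0 0.002 0.0008 0.002 0 0.005;0.0016 0 0.003 0.0008 0.002 0 0.005;0.0016 0 0.003 0.0008 0.002 0 0.005",
)

```text
time: 38.2
tcp_pos: [0.6511, 0.1241, 0.0979]
orientation: [0.122, 0.993, -0.0, 0.0]
wrist_force: [-0.8, -0.7, -0.7]
grip_width: 0.191
```

```bash
python3 - <<'E'
from h import *
go(651,124,94.5,76)
E
```

```text
t [651.1 124.1  97.9] q6 -1.29 F [-0.8 -0.7 -0.7] grip 0.191 MOVE [ 0.0001 -0.0001  0.0034] [-0.      0.0007 -0.0004] deg 0.0 time 38.2
```

Emit:
servo_tool(
  targets="0 0 0.0015 0 0 0 0.005;0 0 0.003 0 0 0 0.005;0 0 0.0038 0 0 0 0.005;0 0 0.0038 0 0 0 0.005",
)

```text
time: 38.7
tcp_pos: [0.6513, 0.124, 0.0945]
orientation: [0.122, 0.993, -0.0, 0.0]
wrist_force: [-0.9, 0.2, 1.0]
grip_width: 0.192
```

Emit:
servo_tool(
  targets="0 0 0.0003 0 0 0 0.0854;0 0 0.0003 0 0 0 0.0854;0 0 0.0003 0 0 0 0.0854;0 0 0.0003 0 0 0 0.0854;0 0 0.0003 0 0 0 0.0854",
)

```text
time: 39.33
tcp_pos: [0.6512, 0.124, 0.0939]
orientation: [0.122, 0.993, -0.0, 0.0]
wrist_force: [-0.8, -0.3, -0.4]
grip_width: 0.995
```

Emit:
servo_tool(
  targets="0 0 -0.03 0 0 0 0.0854;0 0 -0.08 0 0 0 0.0854;0.05 0 -0.1 0 0 0 0.0854;0.1 0 -0.1 0 0 0 0.0854;0.15 0 -0.1 0 0 0 0.0854",
)

```text
time: 39.95
tcp_pos: [0.5044, 0.1607, 0.1944]
orientation: [0.122, 0.992, 0.0, 0.001]
wrist_force: [-0.1, 0.8, -0.9]
grip_width: 1.001
```

```bash
python3 - <<'E'
from h import *
p,H,S,V,Z=shot("top")
print("dome turret",fit("top",(S<75)&(V>100)&(Z>.10),(254,190),.122,22))
w=(H<13)&(S>125)&(V>85); c,_=blob(w,(255,192),26); X=(ray("top",cv2.convexHull(c)[:,0],.064)*1000).astype(np.float32); print("rim",cv2.minAreaRect(X),cv2.minEnclosingCircle(X))
c,_=blob((V<95)|w,(257,197),35); X=(ray("top",cv2.convexHull(c)[:,0],.012)*1000).astype(np.float32); print("plinth+",cv2.minEnclosingCircle(X))
print("turret",fit("top",(S<75)&(V>100)&(Z>.15),(380,190),.166,25))
b,*_=shot("side")
f=np.load("pics/top0.npz")["p"].astype(int); D=np.abs(f-p).max(2)
for k,(u,v) in dict(jar=(322,140),tub=(143,182),palm=(483,190)).items(): print(k,D[v-25:v+25,u-25:u+25].mean())
save("c12",[p[110:270,110:510]],2); save("c13",[b[80:440,180:480]],1.6); print(get_obs()["tcp_pos"])
E
```

```text
dome turret {'rect': array([649.3, 124. ]), 'size': array([15.4, 14.9]), 'ang': 2.5, 'circ': array([649.9, 124.3,   8.7]), 'area': 52}
rim ((650.6974487304688, 124.01620483398438), (64.45450592041016, 65.21794128417969), 2.282886266708374) ((652.3657836914062, 124.6240005493164), 35.182098388671875)
plinth+ ((652.1033325195312, 124.61286926269531), 45.81852722167969)
turret {'rect': array([ 651. , -154.2]), 'size': array([23.2, 23. ]), 'ang': 37.1, 'circ': array([ 651. , -154.6,   14.6]), 'area': 126}
jar 12.9992
tub 15.0276
palm 13.9024
[0.50075308 0.16145874 0.19239978]
```

View pics/c12.png

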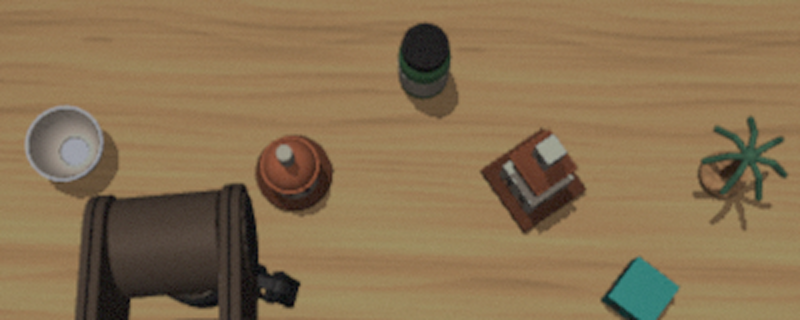

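View pics/c13.png

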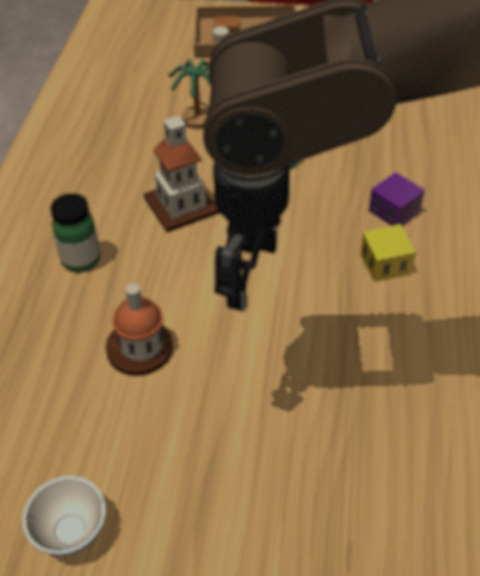

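```bash
python3 -c "
from cell import robot,get_obs
robot.job_done(); print(get_obs()['time'])"
```

```text
the job is handed in; nothing more can be done
the job is handed in; nothing more can be done
```

Both buildings are up on their plinths, everything is let go, and I handed the job in at about 40 s of the 128 s allowed.

**Tower:** I built it in the order large storey, smaller storey, roof. The smaller storey first landed about 4 mm off, so I re-centred it with the jaws turned 90° before adding the roof. In the last top view, the storey and turret centres agree within about 1.5 mm. They sit about 2–3 mm from the plinth centre, and the measured turns are within about 1° of it.

**Rotunda:** The dome is about 1 mm from the drum's centre. The drum is about 2 mm off the round plinth's centre in x; I left that as it is.

**Bystanders:** The jar, tub and palm look unmoved. Image differences around them since the first pictures were similar for all three, which I took as camera noise; I did not measure their positions separately.

**Checks that disagreed:**
- The side camera read about 5 mm more in y than the top camera. I trusted the top camera because it matched where the arm's own readings put the first block after release.
- The arm often settled 3–8 mm off after fast moves, mostly sideways. I corrected this with small moves before each placement.

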